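Latch the steriliser and switch it on

ROBOT

A 6-joint arm with a two-finger parallel gripper is mounted at the origin on the work surface. World frame = base frame: x ahead of the robot, y to its left, z up, the work surface at z = 0. Lengths are in mm, angles in rad, forces in N, time in s.
With the tool pointing down it reaches from about 300 to 775 mm from the base axis. Payload 14.6 kg.
Tool frame: the origin (TCP) lies on the centre line of the jaws, within the pads' length; the fingertips stand 11 mm ahead of it and the grasp point (between the pads) lies 8 mm behind it; x points along the fingers, y is the direction in which the jaws open and shut, and the axes are right-handed (so a half turn about x gives the same grasp; the last joint's range is limited). The gripper opens to 94 mm and grips with 3 to 60 N. Pads are 16 mm wide; open, the fingers measure 119 mm over their backs; the gripper's body (75 mm by 177 mm) begins 78 mm behind the grasp point.
Start: joints at [-1.256, 0.3, 1.521, -0, 1.321, -0.067], TCP at [204.918, -510.39, 216.446] pointing down, gripper open.
Joint ranges: [-3.03, 3.03], [-0.79, 2.21], [0.23, 2.52], [-1.04, 4.18], [0, 3.07], [-2.55, 2.55]. Speed limits (rad/s): [2.22, 2.22, 2.57, 3.14, 3.14, 3.14].

INTERFACE

Orientations are given as [roll, pitch, yaw] about the fixed x, y, z axes, in that order (R = Rz(yaw) Ry(pitch) Rx(roll)).
In Python, from cell import manip gives the robot as it stands.
- The arm moves only by the shell command python3 -m handwheel 'ROWS' [OPENING] [FORCE]. ROWS is JSON, a list of rows, each a list of 2 entries, a list of its own where there are three numbers: the shift along the tool's x, y, z in mm, then the turn about the tool's x in rad. In form: [[[x, y, z], spin], ...]. A call has exactly 10 rows; each row shifts and turns the commanded pose from where the row before left it, along the tool's axes as they then stand; what a row does not reach is not made up. A row lasts 1/8 s, in which the tool goes at most 62.5 mm and 10.7 degrees, less where a joint would pass 70% of its speed; a pose out of reach is approached as far as the arm can. A call with a gripper value outside its range is refused whole. OPENING is the closure in counts, from 0 (fully open) to 255 (shut), set as the call begins (- or left out, the last holds). The fingers move at their own pace and stop on an object; FORCE is the grip in N (left out, the last holds). Time passes only in rows, so rows that do not move let the fingers close, or fill a call up. It gives the time, the measured TCP pose, the force and the opening at its end, in the units of the state.
- manip.read_state(): the state, without advancing time (a new reading comes with each control period).
- manip.camera(name): name is "side" or "top" or "wrist"; returns a dict with "pixels" (384x512x3 uint8, red, green, blue), "z_map" (384x512 float32, mm along the optical axis (not along the pixel's ray), 0 where there is no reading), "mtx" (3x3 intrinsics, pixels), "xyz" and "orientation" of the camera in the world. Camera axes: x right, y up, looking along -z (the intrinsics and any distortion apply to the point x, -y, -z); pixel columns grow to the right and rows downward; lengths in mm; the calibration is good to about 2 mm. A picture is of the moment at which its call begins.
- manip.sign_off(): hands the job in, once; it reports no verdict.
Trained networks look in the newest picture that a camera, given by its name, has taken for a name from the list of things; names that differ only in an ending like _2 or _b are one class to them, and where a whole thing is asked for, a point or a joint stands for the part that bears it (a point fixed in the world has none). Each returns a list of dicts, best first, with "confidence" (0 to 1); they miss things now and then, are a little off and sometimes report something else, mostly with a low value. They report only what shows in the picture. A call takes as long as a camera call. They do not tell look-alikes from the thing itself.
- manip.cut_out(target, camera): "region" (384x512 bool, what is visible of it) and "centre" ([column, row] in pixels, amid what is visible of it).
The state is a dict: "clock": time; "joints": joint angles; "qd": joint speeds; "effort": joint torques, N m; "eef_pos": TCP position; "eef_rot": TCP orientation; "wrist_force": force on the tool from outside, world axes, zero at the start; "moment": the same for the moment, N m; "finger_gap": finger opening in mm.
Only numpy, scipy, OpenCV 4.12 (cv2) and the standard library are available. Lean on these libraries where they do the work, as an engineer would, in place of code of your own. Each camera call takes 0.05 s, during which the arm holds its last target. There are 200 camera calls.

TASK

Secure the steriliser: hook the wire loop of its draw latch over the brass keeper and press the lever flat past centre. Only then lift the red guard on the switch box, flip the toggle to on (to the rear) and let the guard drop shut again. Leave everything else standing where it is.

Things in the scene. Friction and masses are not known exactly. Their poses are not given: they have to be found in the camera images.
- case: Green and grey steriliser case, fixed, turned a little about z; 240 mm deep (x) x 280 wide (y) x 127 high; origin at the centre of its underside, +x to its rear, z up. Its front slopes up at 30 deg from x=-120, z=35 to x=40, z=127 mm. The draw latch lies on the slope at y=0. Below, u = up the slope = (cos30,0,sin30), n = out of it = (-sin30,0,cos30) in the case's axes
- lamp_bar (a point): centre of a fixed white bar above the latch, 36 mm (x) x 320 (y) x 14 (z), at x=-45, z=257 mm in the case's frame, on two 12 mm arms that run along x at y=+-146. It leaves no room to come straight down on the latch: come from the front with the tool leaning 30 to 40 deg, fingers pointing down and to the rear
- latch_pivot (a point): centre of the latch lever's hinge (axis along y), 75 mm up the slope from its lower edge and 14 mm out from it; its own x axis is u, y is the case's y, z is n
- latch_lever (a joint): lever angle a (rad): 0 = flat on the slope, red end pointing down the slope (closed); 1.57 = square to the slope; 2.05 = stop. Its end points from the pivot along -cos(a) u + sin(a) n. Friction (0.05 Nm) holds it where it is left. With the loop hooked it must be pressed past a dead centre at about 0.35; a few N at its end are enough
- lever_end (a point): middle of the end edge of the lever's upper face, 62 mm from the pivot. The lever is a plate 28 mm wide, 5 mm thick, red at this end; when it is flat its upper face is 19 mm out from the slope
- loop_swing (a joint): angle b of the wire loop relative to the lever (rad): the loop points (b - lever angle) from u towards n. It is pinned to the lever 18 mm from the pivot (lever flat: 16.9 mm down the slope, 6.2 mm inward of the pivot). It swings freely by its weight; 4.04 = stop, flopped back towards the robot. Pushed past upright it falls over onto the keeper
- loop (a joint): stretch of the sprung loop (m): 0 unloaded, about 0.0015 when hooked with the lever flat, 0.003 at dead centre; 6 N/mm
- loop_bar (a point): middle of the loop's cross bar, 8 mm thick, 58 mm long along y, 62 mm from the loop's pins. The two side wires are 5 mm thick with 53 mm between them, so the lever and a pair of shut fingers pass between
- keeper_seat (a point): where the hooked bar lies: behind the brass keeper, under its lip, 47 mm up the slope from the pivot, 4.5 mm out from the slope; axes as latch_pivot. The keeper is 32 mm wide, stands 14 mm out, its lip overhangs 4 mm at the upper side. The bar drops in behind it only with the lever at about 1.7 rad or more; with the lever lower the loop is too short
- switch_box: Grey switch box, fixed, 110 mm (x) x 120 (y) x 60 high; origin at the centre of its underside, +x to its rear, turned a little about z. In the middle of its top is a steel toggle under a red guard
- guard_hinge (a point): centre of the guard's hinge (axis along the box's y), 33 mm behind the box's centre, 66 mm above its underside
- guard (a joint): angle of the red guard (rad): 0 = shut over the toggle, grows as its front rises, 2.0 = stop, leaning back. It is 36 mm wide, 52 long, 30 high. A light spring and its weight shut it if it is let go below about 1.3; farther back it rests on the stop until nudged forward
- guard_tongue (a point): grip point on the guard's tongue, a bar 12 mm wide (y), 6 mm thick, that sticks out 31 mm from the guard's free end. When shut this point is 70 mm in front of the hinge and 27 mm above it, with 30 mm of free space below; the tongue's tip is 13 mm farther out
- toggle (a joint): toggle angle (rad): 0 = off, leaning 0.35 rad to the front (the box's -x); 0.7 = on, leaning as far to the rear. It stays where it is put and moves with about 1 N. Pivot at the box's centre, 62 mm above its underside
- toggle_tip (a point): tip of the steel toggle, 27 mm from its pivot, 11 mm wide
- amber_bottle: Bystander: amber glass bottle, 60 mm wide, 150 mm tall, standing in front of one corner of the case. Origin at the middle of its underside. Not to be shifted.
- jar: Bystander: glass jar with a steel cap, 66 mm wide, 90 mm tall, standing in front of the other corner of the case. Origin at the middle of its underside. Not to be shifted.
- wrench: Bystander: steel spanner, about 160 mm long, lying flat on the table in front of the case. Origin at the middle of its underside. Not to be shifted.
- bowl: Bystander: small steel bowl, 70 mm wide, 30 mm high, standing on the flat top of the case. Origin at the middle of its underside. Not to be shifted.
- spray_can: Bystander: blue can, 54 mm wide, 140 mm tall, close beside the switch box. Origin at the middle of its underside. Not to be shifted.
- mug: Bystander: blue mug, 72 mm wide, 85 mm tall, close to the other side of the switch box. Origin at the middle of its underside. Not to be shifted.
- tape_roll: Bystander: orange ring, 90 mm wide, 24 mm high, lying behind the switch box. Origin at the middle of its underside. Not to be shifted.
- screwdriver: Bystander: yellow-handled screwdriver, about 180 mm long, lying flat in front of the switch box. Origin at the middle of its underside. Not to be shifted.
Things that resemble listed ones, but are neither listed nor needed, are in the scene too. There is more than one size of the switch_box; the job needs the smallest.

How it is judged:
By the outcome, as a careful person would: the job done as asked, in the order asked, and still so for the second after the job is handed in, with the robot touching nothing.
It also fails if it takes over 72 s, if anything falls off the work surface, if the arm or the gripper's body presses on something with over 40 N, if the wrist force passes 120 N, or if a joint passes its speed limit or range.

## Working session

There is one attempt and no reset: what is moved stays moved. The work goes in short steps, Python scripts to look and compute and a shell command to move; the robot and the scene stay as the last step left them, time stands still between calls to the robot, and variables do not carry over. Pictures are saved under pics/ and viewed, about 8 in all and at most 12, crops included, and the job is handed in when it is done.

```bash
ls; mkdir -p pics; cat > h.py <<'E'
import numpy as np, cv2
from cell import manip
from scipy.spatial.transform import Rotation as R
def cam(n):
    c=manip.camera(n); return c
def rot(o):
    o=np.array(o,float)
    return o if o.shape==(3,3) else R.from_euler('xyz',o).as_matrix()
def pts(c):
    z=c['z_map'].astype(float); h,w=z.shape; m=np.array(c['mtx'])
    u,v=np.meshgrid(np.arange(w),np.arange(h))
    p=np.stack([(u-m[0,2])/m[0,0]*z,-(v-m[1,2])/m[1,1]*z,-z],-1)
    W=p@rot(c['orientation']).T+np.array(c['xyz']); W[z==0]=np.nan
    return W
def proj(c,P):
    p=(np.array(P)-np.array(c['xyz']))@rot(c['orientation']); m=np.array(c['mtx'])
    return np.stack([m[0,0]*p[...,0]/-p[...,2]+m[0,2], m[1,1]*-p[...,1]/-p[...,2]+m[1,2]],-1)
def save(c,n): cv2.imwrite('pics/'+n,c['pixels'][...,::-1])
E
python3 - <<'E'
from h import *
s=manip.read_state(); print(s)
ims=[]
for n in ['top','side']:
    c=cam(n); print(n,{k:c[k] for k in c if k not in('pixels','z_map')})
    ims.append(c['pixels']); np.savez('/tmp/'+n,**c)
    W=pts(c)
    for t in ['case','switch_box','lamp_bar','latch_lever','loop','loop_bar','guard','guard_tongue','toggle','bowl','jar','amber_bottle','mug','spray_can','wrench','screwdriver','tape_roll']:
        try:
            for d in manip.cut_out(t,n)[:3]:
                r=d['region']; print(n,t,round(d['confidence'],2),np.round(d['centre']),r.sum(),np.round(np.nanmedian(W[r],0)))
        except Exception as e: print(t,e)
cv2.imwrite('pics/a.png',cv2.resize(np.vstack(ims)[...,::-1],(400,600)) if 0 else ims[0][...,::-1]); cv2.imwrite('pics/b.png',ims[1][...,::-1])
E
```

```text
pics
{'clock': 0.0, 'joints': array([-1.25561232e+00,  3.00476938e-01,  1.52159344e+00,  1.53177362e-05,
        1.32069243e+00, -6.65986023e-02]), 'qd': array([ 0.00085851, -0.00025818,  0.00106025, -0.00028592,  0.00104429,
        0.00133252]), 'effort': array([ 4.21532131e-04, -5.31811595e+01, -3.52739525e+01,  7.07983668e-02,
        2.43141095e-02, -1.27098001e-04]), 'eef_pos': array([ 204.83930409, -510.15906437,  215.87789246]), 'eef_rot': array([-1.65007355,  1.56962608,  1.87329792]), 'wrist_force': array([-0.23956987,  0.63386128, -0.89580812]), 'moment': array([-0.00319091, -0.00082762, -0.0018832 ]), 'finger_gap': 94.1949831703977}
top {'mtx': array([[393.42405496,   0.        , 262.36948098],
       [  0.        , 393.42405496, 193.0514923 ],
       [  0.        ,   0.        ,   1.        ]]), 'xyz': array([ 492.06542102,  -82.02676151, 1368.32779091]), 'orientation': array([ 0.05871605, -0.00417026, -1.59131524])}
top case 0.8 [155. 192.] 7426 [578. 249. 127.]
top switch_box 0.83 [310. 260.] 2224 [ 343. -227.   81.]
top switch_box 0.75 [409. 250.] 2448 [ 380. -555.   
[... 2112 characters left out ...]
 319.] 695 [ 382. -590.  124.]
side guard_tongue 0.67 [214. 207.] 362 [450.  74.  59.]
side guard_tongue 0.6 [281. 234.] 203 [ 633. -211.   93.]
side toggle 0.64 [275. 241.] 831 [ 612. -217.   60.]
side bowl 0.6 [255. 158.] 70 [648. 284. 145.]
side bowl 0.52 [226. 174.] 93 [513. 239. 103.]
side jar 0.6 [216. 208.] 363 [449.  74.  59.]
side amber_bottle 0.73 [201. 173.] 314 [402. 351.  74.]
side mug 0.96 [291. 263.] 587 [ 631. -342.   58.]
side spray_can 0.59 [275. 216.] 390 [646. -98.  98.]
side wrench 0.63 [204. 203.] 75 [402. 221.   6.]
side wrench 0.4 [273. 241.] 782 [ 612. -218.   60.]
side wrench 0.36 [253. 157.] 72 [645. 288. 146.]
side tape_roll 0.9 [306. 253.] 323 [ 735. -224.   21.]
```

View pics/a.png

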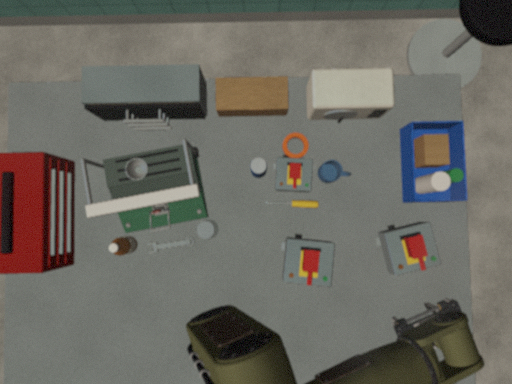

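View pics/b.png

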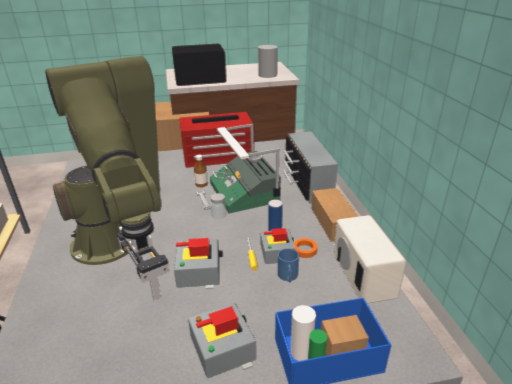

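The side view shows the lever and loop near (220,172). There are three switch boxes in the top view: (310,260), (409,250) and (295,173). The one at (295,173) is visibly the smallest and has the can, mug, tape and screwdriver around it. I'll confirm it in a crop.

```bash
python3 - <<'E'
from h import *
def L(n): return dict(np.load('/tmp/%s.npz'%n))
t=L('top'); s=L('side'); W=pts(t); S=pts(s)
def rect(W,zlo,zhi,x0,x1,y0,y1):
    m=(W[...,2]>zlo)&(W[...,2]<zhi)&(W[...,0]>x0)&(W[...,0]<x1)&(W[...,1]>y0)&(W[...,1]<y1)
    p=W[m]; return p,cv2.minAreaRect(p[:,:2].astype(np.float32))
for nm,w in(('top',W),('side',S)):
    for a in [(245,275,400,700,50,450),(120,133,480,750,80,450),(55,66,560,700,-290,-130),(55,85,280,400,-330,-150),(55,85,300,450,-660,-480)]:
        p,r=rect(w,*a); print(nm,a[:2],len(p),np.round(np.median(p,0),1),np.round(r[0],1),np.round(r[1],1),round(r[2],1))
    # slope plane
def line(p,ax):
    vx,vy,_,_=cv2.fitLine(p[:,:2].astype(np.float32),cv2.DIST_HUBER,0,.01,.01).ravel(); return np.degrees(np.arctan2(vy,vx))
p,_=rect(W,245,275,400,700,50,450); print('lampbar dir',line(p,0), 'n',len(p))
# slope normal
r=manip  # slope points top
m=(W[...,2]>40)&(W[...,2]<120)&(W[...,0]>430)&(W[...,0]<570)&(W[...,1]>110)&(W[...,1]<380)
q=W[m]
best=None;rng=np.random.default_rng(0)
for _ in range(500):
    a=q[rng.choice(len(q),3)];n=np.cross(a[1]-a[0],a[2]-a[0]);n/=np.linalg.norm(n)+1e-9
    k=abs((q-a[0])@n)<3
    if best is None or k.sum()>best.sum():best=k
c=q[best].mean(0);n=np.linalg.svd(q[best]-c)[2][2];n*=np.sign(n[2]);print('slope',best.sum(),c,n,'yaw',np.degrees(np.arctan2(-n[1],-n[0])),'tilt',np.degrees(np.arccos(n[2])))
def crop(c,x,y,w,h,k): return cv2.resize(c['pixels'][y:y+h,x:x+w,::-1],(w*k,h*k),interpolation=cv2.INTER_CUBIC)
A=crop(t,110,140,100,100,4);B=crop(s,195,140,100,100,4)
A2=crop(t,250,130,110,83,4)[:300,:400];B2=crop(s,240,195,100,75,4)
cv2.imwrite('pics/c.png',cv2.resize(np.vstack([np.hstack([A,B]),np.hstack([A2,B2])]),(686,600)))
E
```

```text
top (245, 275) 1864 [548.3 254.3 265.6] [600.3 256.5] [166.5 319.3] 7.0
top (120, 133) 2012 [656.4 258.1 129.1] [611.3 258.7] [192.6 296.3] 9.6
top (55, 66) 840 [ 626.7 -190.4   61.7] [ 628.8 -212.9] [153.9 110.4] 86.2
top (55, 85) 1252 [ 339.5 -214.8   80.3] [ 340.  -235.4] [119.7 169.9] 0.0
top (55, 85) 1503 [ 374.4 -550.9   79.9] [ 378.6 -573.4] [150.  158.1] 12.7
side (245, 275) 479 [554.3 215.2 261.3] [599.4 254.4] [167.1 322.5] 6.6
side (120, 133) 473 [665.  220.5 126.2] [672.  258.6] [260.4 227.7] 54.8
side (55, 66) 435 [ 616.  -222.2   59.8] [ 628.6 -214.1] [150.1 109.5] 85.6
side (55, 85) 807 [ 334.3 -287.3   77.4] [ 340.1 -240.4] [168.8 120.6] 89.1
side (55, 85) 1758 [ 372.1 -611.3   78. ] [ 377.  -577.9] [144.4 160.8] 12.3
lampbar dir -80.72545 n 1864
slope 1239 [507.96791352 247.58522616  60.98335295] [-0.49178071 -0.08342048  0.86671377] yaw 9.6274080330933 tilt 29.92102513958365
```

View pics/c.png

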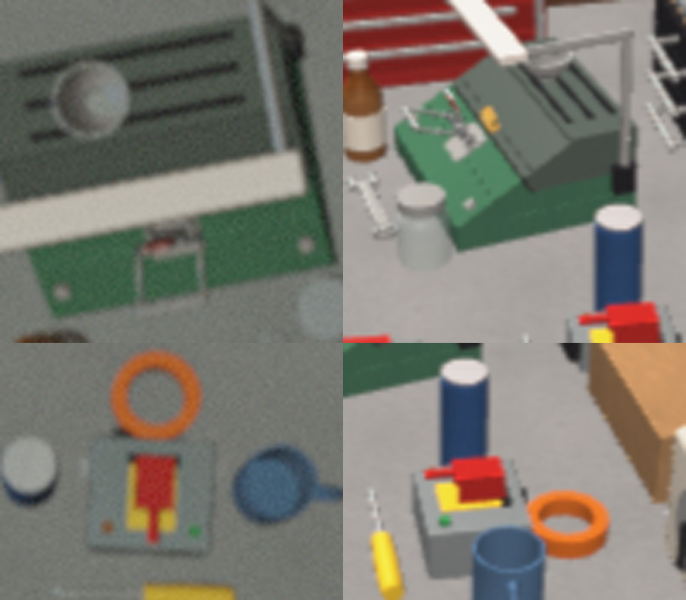

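The smallest box is confirmed: its top is at z≈60, against ≈80 for the other two, and it sits among the mug, can, tape roll and screwdriver. In the crop the latch lever stands up and the loop is flopped towards the robot.

The rows can't tilt the tool directly, so I'll check the interface and tool axes first.

```bash
python3 -m handwheel --help 2>&1 | head -20; cat >> h.py <<'E'
def st():
    s=manip.read_state(); return np.array(s['eef_pos']),rot(s['eef_rot']),s
def to(p):
    x,M,s=st(); return np.round((np.array(p)-x)@M,1)
E
python3 - <<'E'
from h import *
x,M,s=st(); print(np.round(M,3),x,s['clock'])
E
```

```text
invalid input: not JSON, or not a number
[[ 0.     0.373 -0.928]
 [-0.    -0.928 -0.373]
 [-1.     0.    -0.   ]] [ 204.90884552 -510.40005229  216.45599219] 1.8
```

```bash
python3 -m handwheel '[[[-40,0,0],0],[[-40,0,0],0],[[-40,-10,-20],0],[[-20,-26,-44],0],[[-10,-26,-44],0],[[-10,-26,-44],0],[[-10,-26,-44],0],[[-10,-26,-44],0],[[0,-26,-44],0],[[0,-26,-44],0]]' 200
python3 -m handwheel '[[[0,-26,-44],0],[[0,-26,-44],0],[[0,-26,-44],0],[[0,-26,-44],0],[[0,-26,-44],0],[[0,-26,-44],0],[[0,-26,-44],0],[[0,-26,-44],0],[[0,0,0],0.108],[[0,0,0],0.108]]'
```

```text
clock: 3.05
eef_pos: [438.5, -208.5, 396.7]
eef_rot: [2.317, 1.57, -0.443]
wrist_force: [0.2, -0.0, 0.3]
finger_gap: 20.0
clock: 4.3
eef_pos: [687.3, 114.8, 395.3]
eef_rot: [-0.027, 1.569, -3.006]
wrist_force: [0.1, -0.6, -1.0]
finger_gap: 20.1
```

```bash
python3 -m handwheel '[[[0,0,-30],0],[[0,0,-30],0],[[0,0,-30],0],[[0,0,-30],0],[[0,0,-30],0],[[0,0,-30],0],[[0,0,-30],0],[[0,0,-30],0],[[0,0,-30],0],[[0,0,-30],0]]' 255; python3 - <<'E'
from h import *
x,M,s=st(); print(np.round(M,3),x,s['clock'],np.round(s['joints'],3))
E
```

```text
clock: 5.55
eef_pos: [808.1, 134.6, 320.2]
eef_rot: [3.141, 1.441, 0.165]
wrist_force: [0.1, 0.0, 0.5]
finger_gap: 0.7
[[ 0.127  0.165 -0.978]
 [ 0.021 -0.986 -0.164]
 [-0.992  0.    -0.129]] [808.07983027 134.60175932 320.17280714] 5.55 [0.118 0.976 0.235 0.006 1.8   1.525]
```

Driving to the edge of reach makes the tool lean, 7° so far and in the right direction. I'll see whether the lean builds up.

```bash
python3 -m handwheel '[[[0,0,-60],0],[[0,0,-60],0],[[0,0,-60],0],[[0,0,-60],0],[[0,0,-60],0],[[0,0,-60],0],[[0,0,-60],0],[[0,0,-60],0],[[0,0,-60],0],[[0,0,-60],0]]'; python3 - <<'E'
from h import *
x,M,s=st(); print(np.round(M,3),x,s['clock'],np.round(s['joints'],3))
E
```

```text
clock: 6.8
eef_pos: [911.8, 152.2, 303.9]
eef_rot: [3.141, 1.089, 0.165]
wrist_force: [0.6, 0.5, 0.3]
finger_gap: 0.8
[[ 0.457  0.165 -0.874]
 [ 0.076 -0.986 -0.146]
 [-0.886  0.    -0.463]] [911.75754321 152.21667997 303.88252896] 6.8 [0.12  1.031 0.236 0.021 1.393 1.526]
```

```bash
python3 -m handwheel '[[[0,0,-60],0],[[0,0,-60],0],[[0,0,-60],0],[[0,0,-60],0],[[-35,0,24],0],[[-35,0,24],0],[[-35,0,24],0],[[-35,0,24],0],[[-35,0,24],0],[[-35,0,24],0]]'; python3 - <<'E'
from h import *
x,M,s=st(); print(np.round(M,3),x,s['clock'],np.round(s['joints'],3))
E
```

```text
clock: 8.05
eef_pos: [704.9, 117.6, 434.9]
eef_rot: [3.141, 0.95, 0.165]
wrist_force: [0.6, -0.0, 0.3]
finger_gap: -0.0
[[ 0.574  0.165 -0.802]
 [ 0.096 -0.986 -0.134]
 [-0.813  0.    -0.582]] [704.86206811 117.64420896 434.93411417] 8.05 [0.1   0.27  1.174 0.043 1.078 1.497]
```

```bash
python3 -m handwheel '[[[-6.5,-15,32],0],[[-6.5,-15,32],0],[[-6.5,-15,32],0],[[-6.5,-15,32],0],[[-6.5,-15,32],0],[[-6.5,-15,32],0],[[-6.5,-15,32],0],[[-6.5,-15,32],0],[[-6.5,-15,32],0],[[-6.5,-15,32],0]]'; python3 - <<'E'
from h import *
x,M,s=st(); print(np.round(M,3),x,s['clock'],np.round(s['joints'],3))
c=cam('wrist'); np.savez('/tmp/wrist',**c); print(c['xyz'],c['orientation'],c['mtx'])
W=pts(c); print(np.isfinite(W[...,0]).mean())
cv2.imwrite('pics/d.png',c['pixels'][...,::-1])
# slope plane in wrist view
q=W.reshape(-1,3); q=q[np.isfinite(q[:,0])&(q[:,2]>40)&(q[:,2]<125)&(q[:,0]>430)&(q[:,0]<600)]
rng=np.random.default_rng(0);best=None
for _ in range(400):
    a=q[rng.choice(len(q),3)];n=np.cross(a[1]-a[0],a[2]-a[0]);n/=np.linalg.norm(n)+1e-9
    if abs(abs(n[2])-.866)>.05: continue
    k=abs((q-a[0])@n)<2
    if best is None or k.sum()>best.sum():best=k
cc=q[best].mean(0);n=np.linalg.svd(q[best]-cc,full_matrices=False)[2][2];n*=np.sign(n[2])
print('slope',best.sum(),cc,n,'yaw',np.degrees(np.arctan2(-n[1],-n[0])),'tilt',np.degrees(np.arccos(n[2])))
for t in ['latch_lever','loop','lever_end','loop_bar','keeper_seat','latch_pivot']:
    for d in manip.cut_out(t,'wrist')[:2]:
        r=d['region']; print(t,round(d['confidence'],2),np.round(d['centre']),r.sum(),np.round(np.nanmedian(W[r],0)))
E
```

```text
clock: 9.3
eef_pos: [386.4, 216.7, 301.1]
eef_rot: [-3.14, 0.95, 0.167]
wrist_force: [0.3, -0.4, 0.7]
finger_gap: 0.6
[[ 0.574  0.165 -0.802]
 [ 0.097 -0.986 -0.134]
 [-0.813 -0.001 -0.582]] [386.39261244 216.72240889 301.12707744] 9.3 [ 0.559 -0.317  2.049 -0.301  0.849  2.099]
[352.75201516 210.20890462 483.76641308] [ 3.47700009e-01  1.25625083e-03 -1.40427103e+00] [[315.12657256   0.         253.49529309]
 [  0.         315.12657256 195.56459189]
 [  0.           0.           1.        ]]
0.9959665934244791
slope 16798 [540.95818338 265.9770739   78.21443684] [-0.49168092 -0.08499324  0.86661757] yaw 9.807377188712788 tilt 29.93207242581943
latch_lever 0.69 [249. 179.] 1013 [493. 243. 119.]
latch_lever 0.4 [250. 112.] 45066 [547. 250. 114.]
loop 0.6 [248. 212.] 678 [463. 236. 120.]
lever_end 0.63 [495. 225.] 152 [ 538. -133.   15.]
lever_end 0.55 [250. 174.] 1049 [492. 242. 119.]
loop_bar 0.59 [243. 215.] 659 [462. 239. 121.]
keeper_seat 0.65 [250. 143.] 396 [561. 252. 102.]
keeper_seat 0.36 [251. 175.] 1049 [491. 242. 119.]
latch_pivot 0.6 [250. 182.] 875 [523. 246.  69.]
```

View pics/d.png

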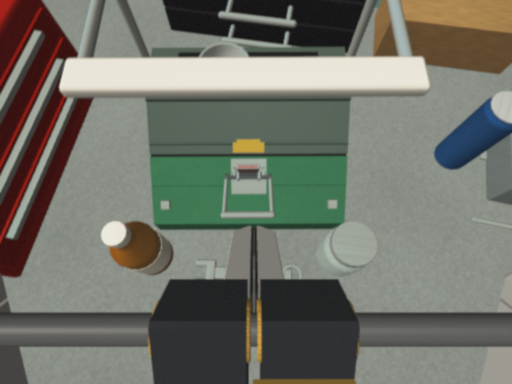

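The wrist view shows the keeper at (248,146), the lever at (249,175) and the loop bar at (247,215), with the fingertips at (250,228). Next I'll fit the case frame and check camera bias against the table plane and the fingertips.

```bash
cat > fit.py <<'E'
from h import *
c=dict(np.load('/tmp/wrist.npz')); x,M,s=st()
psi=np.radians(9.6); h=np.array([np.cos(psi),np.sin(psi)]); l=np.array([-h[1],h[0]])
for n in ('wrist','top','side'):
    c=dict(np.load('/tmp/%s.npz'%n)); W=pts(c); q=W.reshape(-1,3); px=c['pixels'].reshape(-1,3).astype(int)
    f=np.isfinite(q[:,0])
    t=q[f&(abs(q[:,2])<15)&(q[:,0]>380)&(q[:,0]<800)&(q[:,1]>-50)&(q[:,1]<400)]
    print(n,'table z',np.round(np.median(t[:,2]),2),len(t))
    s_=q[:,:2]@h; y=q[:,:2]@l; z=q[:,2]
    g=f&(px[:,1]>px[:,0]*1.5)&(px[:,1]>px[:,2]*1.3)&(z>36)&(z<122)&(s_>480)&(s_<660)
    r=s_-(-120+(z-35)/np.tan(np.pi/6)); m=g&(abs(r-np.median(r[g]))<15)
    print(' slope s0',np.round(np.median(r[m]),1),m.sum(),' y range',np.round(np.percentile(y[m],[.3,99.7]),1),'s low',np.round(np.percentile(s_[m],.3),1))
    b=f&(z>255)&(z<275)&(px.min(1)>120)
    if b.sum()>300:
        b&=(abs(s_-np.median(s_[b]))<25); print(' lamp s',np.round(np.percentile(s_[b],[1,50,99]),1),'y',np.round(np.percentile(y[b],[.3,99.7]),1),'z',np.median(z[b]))
    k=f&(px[:,0]>150)&(px[:,1]>100)&(px[:,2]<px[:,1]*.6)&(z>70)&(z<130)&(s_>560)&(s_<640)&(y>110)&(y<190)
    if k.sum()>5: print(' keeper s',np.round(np.percentile(s_[k],[5,50,95]),1),'y',np.round(np.percentile(y[k],[3,50,97]),1),'z',np.round(np.percentile(z[k],[5,50,95]),1))
    T=f&(z>120)&(z<134)&(s_>650)&(s_<740)&(abs(y-150)<130)
    if T.sum()>50:print(' top z',np.median(z[T]))
E
python3 fit.py; python3 - <<'E'
from h import *
c=dict(np.load('/tmp/wrist.npz')); W=pts(c); x,M,s=st()
print('tip true',x+11*M[:,0],'proj',proj(c,x+11*M[:,0]))
for v in (226,228,230,233): 
    print(v,np.round((W[v,240:268:4]-x)@M,1)[:, :].tolist())
cv2.imwrite('pics/e.png',cv2.resize(c['pixels'][125:235,195:305,::-1],(600,600),interpolation=cv2.INTER_CUBIC))
E
```

```text
wrist table z 0.03 23285
 slope s0 622.9 10266  y range [ 17.9 294.3] s low 503.7
 lamp s [559.6 573.8 594.4] y [ -1.3 312.8] z 263.818114673081
 keeper s [590.9 594.8 601.1] y [136.8 156.2 176. ] z [ 89.4 102.4 107.4]
 top z 126.75746687987453
top table z 2.16 8759
 slope s0 617.4 1045  y range [-329.4  290.6] s low 506.8
 lamp s [559.4 576.6 595.1] y [ -1.5 313.4] z 266.06259134507707
 top z 129.52854143923992
side table z -0.48 2771
 slope s0 622.8 462  y range [-331.3  284.9] s low 500.0
 lamp s [556.7 572.8 598.9] y [ -6.9 307. ] z 262.55324212889536
 keeper s [589.3 593.8 597.2] y [135.2 151.4 173.8] z [ 86.8 100.2 106. ]
 top z 126.32146688915452
tip true [394.35193032 217.43231682 292.41505745] proj [253.51534474 236.93309705]
226 [[280.3, -21.0, 96.8], [281.3, -14.9, 97.2], [9.4, -3.3, -7.8], [282.0, -2.7, 97.5], [282.2, 3.4, 97.5], [9.1, 3.9, -7.9], [280.5, 15.6, 96.9]]
228 [[292.6, -21.6, 104.9], [7.1, -5.7, -7.4], [5.2, -3.3, -8.2], [10.0, -0.9, -6.3], [10.2, 1.5, -6.2], [6.3, 3.9, -7.7], [5.8, 6.2, -7.9]]
230 [[3.4, -7.9, -7.6], [2.8, -5.6, -7.8], [2.6, -3.2, -7.9], [6.0, -0.9, -6.6], [6.2, 1.5, -6.5], [2.1, 3.8, -8.2], [3.4, 6.2, -7.6]]
233 [[-2.3, -7.7, -8.1], [-2.1, -5.4, -8.0], [-2.5, -3.1, -8.1], [1.6, -0.9, -6.5], [1.9, 1.5, -6.3], [-2.5, 3.7, -8.2], [-3.0, 6.0, -8.4]]
```

View pics/e.png

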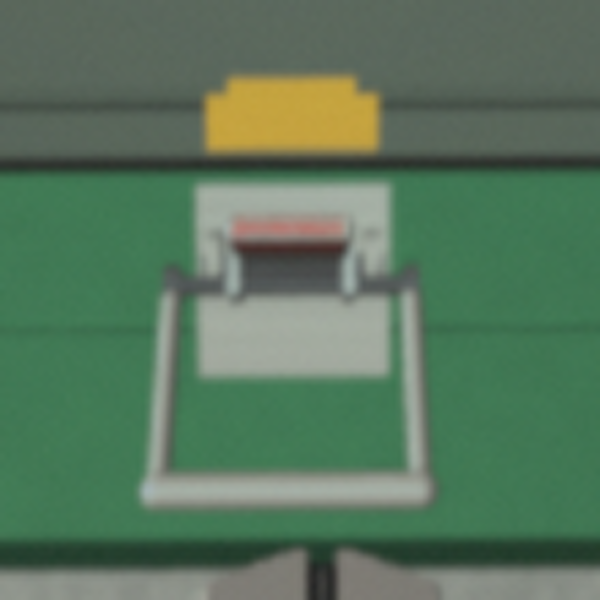

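```bash
cat >> h.py <<'E'
psi=np.radians(9.6); H=np.array([np.cos(psi),np.sin(psi),0]); Lh=np.array([-H[1],H[0],0]); Z=np.array([0,0,1.])
S0,Y0=622.9,156.1
def case(P): # world->case frame
    P=np.asarray(P); return np.stack([P@H-S0,P@Lh-Y0,P[...,2]],-1)
PV=np.array([-62.05,0,84.62]); U=np.array([.866,0,.5]); N=np.array([-.5,0,.866])
def lat(P): # u,y,n relative to the pivot
    d=case(P)-PV; return np.stack([d@U,d[...,1],d@N],-1)
def world(q): return q[0]*H+q[1]*Lh+q[2]*Z + S0*H+Y0*Lh
def fromlat(u,y,n): return world(PV+u*U+np.array([0,y,0])+n*N)
E
python3 - <<'E'
from h import *
c=dict(np.load('/tmp/wrist.npz')); W=pts(c)
for v in list(range(158,182,2))+[206,210,213,214,215,216,217]: print(v,c['pixels'][v,250],np.round(np.nanmedian(lat(W[v,244:254]),0),1), np.round(case(W[v,250]),1))
E
```

```text
158 [108 140 116] [ 19.9  -0.4 -10.9] [-39.4  -2.5  85.3]
160 [163 174 164] [ 17.1  -0.3 -11.4] [-41.5  -2.4  83.2]
162 [164 174 164] [ 14.3  -0.3 -11.1] [-44.7  -2.4  83.3]
164 [159 152 143] [16.8 -1.5 59.2] [-77.4  -3.3 145. ]
166 [176 126 117] [14.6 -1.5 60.4] [-79.8  -3.3 144.6]
168 [138 122 116] [12.1 -1.4 59.4] [-81.   -3.2 141.5]
170 [73 49 46] [ 7.5 -0.4 36.5] [-73.8  -3.  120. ]
172 [63 62 60] [ 2.4 -0.6 11.2] [-65.4  -2.6  95.2]
174 [73 76 74] [-1.3 -0.5  2. ] [-64.   -2.5  85.3]
176 [80 85 84] [-2.  -0.7 20.1] [-74.4  -2.7 102.3]
178 [ 99 103  99] [-4.8 -0.7 18.7] [-75.8  -2.7  99. ]
180 [153 162 151] [-11.3  -0.2 -11.5] [-66.2  -2.3  69.2]
206 [ 64 122  85] [-49.7   0.  -13.7] [-98.1  -2.2  47.7]
210 [ 74 121  90] [-55.7   0.  -13.9] [-103.5   -2.2   45.3]
213 [155 162 152] [-40.7  -1.4  68.6] [-131.4   -3.1  122.9]
214 [162 172 163] [-41.7  -1.4  69.5] [-133.    -3.2  124.2]
215 [163 172 162] [-43.   -1.4  69.1] [-133.8   -3.2  122.7]
216 [151 156 147] [-44.4  -1.3  68.5] [-134.7   -3.1  121.4]
217 [124 132 120] [-46.   -1.3  66.9] [-135.4   -3.1  119.7]
```

The wrist camera and robot agree well: table z is 0.03 and the tip is within 1 mm. Lever angle a≈1.77 and the loop sits at its stop (b≈4.03), so the lever is already high enough. I'll work out the swing.

```bash
python3 - <<'E'
from h import *
x,M,s=st(); print(np.round(case(x),1))
ci=lambda v: v[0]*H+v[1]*Lh+v[2]*Z
B0=fromlat(-42.4,-1,65.3)
tgt=B0+18*M[:,2]-5*M[:,0]; print('tgt case',np.round(case(tgt),1),'delta tool',to(tgt))
pin=fromlat(-2.5,-1,17.8)
for th in (160,140,120,100,90,80,70):
    B=pin+62*(np.cos(np.radians(th))*H+np.sin(np.radians(th))*Z)
    print(th,np.round((B-tgt)@M,1))
print('lever end',np.round((fromlat(19,-1,59)-tgt)@M,1))
E
```

```text
[-204.2   -7.5  301.4]
tgt case [-149.    -1.   113.6] delta tool [184.9  -6.6  64.2]
160 [  5.  -0. -18.]
140 [ -3.9  -0.  -37.6]
120 [ -5.6  -0.1 -59.1]
100 [  0.2  -0.1 -79.9]
90 [  5.7  -0.1 -89.2]
80 [ 12.7  -0.2 -97.4]
70 [  21.    -0.2 -104.3]
lever end [ 17.2  -0.1 -78.5]
```

```bash
python3 -m handwheel '[[[10,-2,21],0],[[10,-2,21],0],[[10,-2.5,22],0],[[25,0,0],0],[[30,0,0],0],[[30,0,0],0],[[30,0,0],0],[[25,0,0],0],[[15,0,0],0],[[0,0,0],0]]'; python3 - <<'E'
from h import *
x,M,s=st(); print(np.round(case(x),1))
c=cam('wrist'); np.savez('/tmp/wrist',**c); save(c,'f.png')
W=pts(c)
print(np.round(s['wrist_force'],1))
E
```

```text
clock: 10.9
eef_pos: [441.2, 231.4, 112.1]
eef_rot: [3.14, 0.953, 0.163]
wrist_force: [-0.7, -1.2, -0.3]
finger_gap: 0.6
[-149.2   -1.5  112.1]
[-0.7 -1.2 -0.3]
```

View pics/f.png

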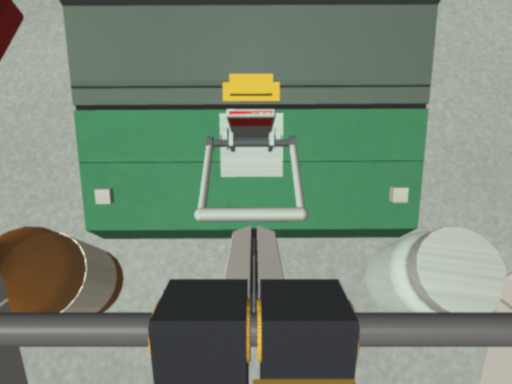

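The fingertips at (252,230) sit just in front of the bar at (250,214). I'll check the bar's position in the tool frame from depth.

```bash
python3 - <<'E'
from h import *
c=dict(np.load('/tmp/wrist.npz')); W=pts(c); x,M,s=st()
for v in (207,209,211,213,215,217,219,222,226,229,232): print(v,c['pixels'][v,252],np.round((W[v,252]-x)@M,1),np.round(lat(W[v,252]),1))
print(proj(c,x+11*M[:,0]-8*M[:,2]), (np.array(c['xyz'])-x)@M)
E
```

```text
207 [106 137 111] [  6.5  -0.  -22.4] [-38.7  -1.3  63.7]
209 [171 172 161] [  3.1  -0.  -22.3] [-39.1  -1.3  67.1]
211 [193 195 182] [  2.2  -0.  -21.3] [-40.1  -1.3  67.9]
213 [195 209 198] [  0.9  -0.  -20.6] [-41.   -1.3  69.1]
215 [198 211 200] [  1.4  -0.  -19.2] [-42.3  -1.3  68.5]
217 [187 190 178] [ -0.6  -0.  -18.7] [-43.   -1.3  70.4]
219 [157 158 148] [  1.4  -0.  -16.8] [-44.7  -1.3  68.3]
222 [ 80 142 101] [80.3 -0.4 14.5] [-68.4  -1.  -13.2]
226 [ 83 145 103] [80.7 -0.4 18.3] [-72.1  -1.  -14. ]
229 [47 54 49] [ 9.5 -0.1 -7.5] [-53.2  -1.3  59.3]
232 [41 42 40] [ 4.7 -0.  -7.5] [-53.6  -1.3  64.1]
[252.1266983  227.27055343] [-167.69293486    0.86882809  -78.29844226]
```

```bash
python3 -m handwheel '[[[1,0,-9],0],[[1,0,-9],0],[[0,0,-9],0],[[0,0,-9],0],[[0,0,-9],0],[[0,0,-9],0],[[0,0,-9],0],[[0,0,-9],0],[[0,0,-9],0],[[0,0,-9],0]]'; python3 - <<'E'
from h import *
x,M,s=st(); print(np.round(case(x),1))
c=cam('wrist'); np.savez('/tmp/wrist',**c); save(c,'g.png')
E
```

```text
clock: 12.2
eef_pos: [514.6, 244.4, 163.8]
eef_rot: [3.141, 0.952, 0.165]
wrist_force: [0.3, -0.1, -0.6]
finger_gap: 0.3
[-74.7  -1.  163.8]
```

View pics/g.png

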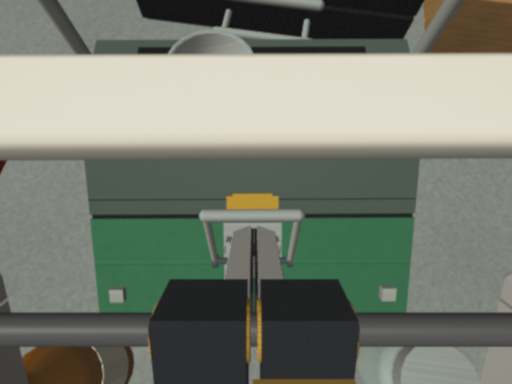

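The bar, at (251,215), is up against the fingers. I'll check how far past upright it is.

```bash
python3 - <<'E'
from h import *
c=dict(np.load('/tmp/wrist.npz')); W=pts(c); x,M,s=st()
for u in (208,215,225,240,252,270,285,295):
  v=215; print(u,c['pixels'][v,u],np.round((W[v,u]-x)@M,1),np.round(case(W[v,u]),1),np.round(lat(W[v,u]),1))
E
```

```text
208 [155 166 159] [ 14.6 -27.2 -13.5] [-54.3  26.3 160.7] [44.7 26.3 62.1]
215 [155 166 159] [ 14.1 -22.8 -13.7] [-54.5  21.9 161.2] [44.8 21.9 62.5]
225 [154 167 160] [ 14.4 -16.8 -13.6] [-54.4  15.8 160.9] [44.8 15.8 62.2]
240 [155 168 161] [ 14.6  -7.6 -13.6] [-54.4   6.7 160.7] [44.7  6.7 62.1]
252 [154 167 160] [ 13.4  -0.2 -14. ] [-54.7  -0.7 161.9] [45.  -0.7 63.3]
270 [154 165 159] [ 13.8  10.8 -13.8] [-54.6 -11.7 161.5] [ 44.9 -11.7  62.9]
285 [155 167 160] [ 14.4  20.  -13.6] [-54.4 -20.9 160.9] [ 44.7 -20.9  62.3]
295 [154 166 158] [ 14.3  26.1 -13.7] [-54.5 -27.  161. ] [ 44.7 -27.   62.3]
```

```bash
python3 -m handwheel '[[[0,0,-4],0],[[0,0,0],0],[[0,0,0],0],[[-5,0,15],0],[[-15,0,15],0],[[-20,0,10],0],[[-20,0,10],0],[[0,0,0],0],[[0,0,0],0],[[0,0,0],0]]'; python3 - <<'E'
from h import *
x,M,s=st(); print(np.round(case(x),1))
c=cam('wrist'); np.savez('/tmp/wrist',**c); save(c,'i.png')
W=pts(c); L=lat(W); m=(abs(L[...,1])<35)&(L[...,0]>-60)&(L[...,0]<75)&(L[...,2]>-12)&(case(W)[...,2]<200)
y,xx=np.nonzero(m); print(xx.min(),xx.max(),y.min(),y.max())
k=L[m]
# bin profiles: bar ends |y| 24..29 and lever |y|<14
for nm,lo,hi in(('wires',22,31),('mid',0,13)):
    q=k[(abs(k[:,1])>lo)&(abs(k[:,1])<hi)]
    for u in range(-50,75,5):
        r=q[(q[:,0]>=u)&(q[:,0]<u+5)]
        if len(r)>2: print(nm,u,len(r),np.round(np.percentile(r[:,2],[10,50,95]),1))
E
```

```text
clock: 13.5
eef_pos: [443.2, 232.3, 185.2]
eef_rot: [3.141, 0.953, 0.165]
wrist_force: [1.1, -0.3, -0.7]
finger_gap: 0.6
[-147.2   -0.9  185.2]
217 287 102 244
wires -30 24 [-11.9 -11.   -9.9]
wires -25 23 [-11.6 -11.1  -9.9]
wires -20 27 [-11.6 -10.7  -9.9]
wires -15 26 [-11.6 -11.1  -9.8]
wires -10 23 [-7.5 20.9 22.9]
wires -5 111 [18.6 20.6 23.2]
wires 0 86 [-9.7 17.5 21.6]
wires 5 78 [-11.1  13.9  16.5]
wires 10 83 [-11.3  12.2  14.3]
wires 15 82 [-11.3   9.3  11.1]
wires 20 48 [5.8 7.2 8.9]
wires 25 62 [2.7 4.9 6.5]
wires 30 55 [0.2 2.3 4. ]
wires 35 51 [-1.  -0.1  1.4]
wires 40 69 [-11.5  -3.   -0.8]
wires 45 59 [-8.3 -5.7 -3.5]
wires 50 90 [-7.4 -6.3 -5. ]
wires 55 35 [-8.6 -7.8 -5.7]
mid -30 104 [-11.7 -11.1  -9.8]
mid -25 107 [-11.7 -11.   -9.8]
mid -20 261 [-11.4 128.5 141.7]
mid -15 509 [-11.  129.5 139.2]
mid -10 28 [-11.6 -10.8   0.2]
mid -5 195 [ 2.1 19.6 21.4]
mid 0 93 [ 2.5  9.6 22.8]
mid 5 61 [31.8 42.3 46. ]
mid 10 262 [-11.3  59.1  61.1]
mid 15 216 [-11.3  -9.8  60.7]
mid 25 24 [-11.5 -10.8  -9.6]
mid 30 122 [-11.4  -9.8   0.7]
mid 35 135 [-0.8 -0.1  1.2]
mid 40 166 [-1.1 -0.2  1.1]
mid 45 91 [-8.9 -0.4  0.6]
mid 50 134 [-7.3 -6.3 -5.1]
mid 55 54 [-9.  -7.6 -6.4]
```

View pics/i.png

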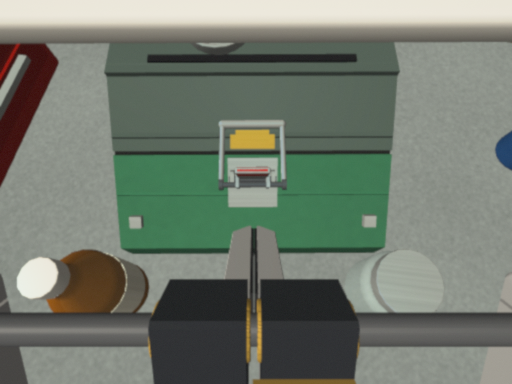

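The loop bar has dropped behind the brass keeper: wires run to u≈54, n≈-7, seen at (251,124) in the image. Next I go behind the lever end and pull it down, following its arc.

```bash
cat > lev.py <<'E'
from h import *
x,M,s=st()
X,Zt=M[:,0],M[:,2]; Y=-1
a=1.77; e=lambda a:np.array([-np.cos(a),np.sin(a)]); f=lambda a:np.array([np.sin(a),np.cos(a)])
E=62*e(a)+5*f(a); E=fromlat(E[0],Y,E[1])
pre=E+1*X-15*Zt
print('over',to(pre-42*X)); prev=pre
for a in (1.77,1.6,1.4,1.2,1.0,.8,.6,.45,.35,.25,.1,0):
    p=52*e(a)+5*f(a); T=fromlat(p[0],Y,p[1])-11*X-8*Zt
    if a>1.5:
        p=62*e(a)+5*f(a); T=fromlat(p[0],Y,p[1])+1*X-8*Zt
    print(a,np.round((T-prev)@M,1),np.round(case(T),0)); prev=T
E
python3 lev.py
```

```text
over [ 32.4  -0.1 -48.9]
1.77 [0. 0. 7.] [-70.  -1. 149.]
1.6 [-3.   0.  10.1] [-80.  -1. 145.]
1.4 [-3.3  0.  11.6] [-91.  -1. 141.]
1.2 [ 0.8  0.  10.4] [-99.  -1. 135.]
1.0 [ 2.9  0.  10. ] [-106.   -1.  127.]
0.8 [4.8 0.  9.2] [-111.   -1.  117.]
0.6 [ 6.6 -0.   8.1] [-113.   -1.  107.]
0.45 [ 5.9 -0.   5.1] [-114.   -1.   99.]
0.35 [ 4.3 -0.   2.9] [-114.   -1.   94.]
0.25 [ 4.6 -0.   2.5] [-113.   -1.   89.]
0.1 [ 7.3 -0.   2.8] [-111.   -1.   81.]
0 [ 5.1 -0.   1.2] [-109.   -1.   77.]
```

```bash
python3 -m handwheel '[[[8,0,-16],0],[[12,0,-16],0],[[12,0,-17],0],[[14,0,0],0],[[14,0,0],0],[[14,0,0],0],[[0,0,7],0],[[-3,0,10],0],[[-3,0,11.5],0],[[1,0,10.5],0]]'; python3 -c "
from h import *
x,M,s=st(); print(np.round(case(x),1))"
```

```text
clock: 14.8
eef_pos: [489.7, 240.3, 135.6]
eef_rot: [-3.141, 0.951, 0.166]
wrist_force: [1.9, -0.2, 1.7]
finger_gap: 0.4
[-100.    -0.8  135.6]
```

```bash
python3 -m handwheel '[[[3,0,10],0],[[5,0,9],0],[[6.5,0,8],0],[[6,0,5],0],[[4.5,0,3],0],[[4.5,0,2.5],0],[[7.5,0,2.5],0],[[5,0,1],0],[[1,0,0],0],[[0,0,0],0]]'; python3 -c "
from h import *
x,M,s=st(); print(np.round(case(x),1),np.round(s['wrist_force']@M,1))"
```

```text
clock: 16.05
eef_pos: [482.0, 238.6, 76.9]
eef_rot: [-3.141, 0.953, 0.166]
wrist_force: [-5.2, -0.2, 3.4]
finger_gap: 0.5
[-107.8   -1.2   76.9] [-5.8 -0.6  2.3]
```

```bash
python3 -m handwheel '[[[1.5,0,0],0],[[1,0,0],0],[[0,0,0],0],[[-5,0,0],0],[[-20,0,0],0],[[-30,0,0],0],[[-40,0,0],0],[[-40,0,10],0],[[-30,0,10],0],[[0,0,0],0]]'; python3 - <<'E'
from h import *
x,M,s=st(); print(np.round(case(x),1),x)
c=cam('wrist'); np.savez('/tmp/wrist',**c)
W=pts(c); L=lat(W)
for nm,lo,hi in(('wires',22,31),('mid',0,13)):
    m=(abs(L[...,1])>lo)&(abs(L[...,1])<hi)&(L[...,0]>-70)&(L[...,0]<65)&(L[...,2]>-16)&(L[...,2]<80)
    q=L[m]
    for u in range(-70,65,10):
        r=q[(q[:,0]>=u)&(q[:,0]<u+10)]
        if len(r)>2: print(nm,u,len(r),np.round(np.percentile(r[:,2],[10,50,95]),1))
p=proj(c,fromlat(0,0,0)).astype(int); print(p)
cv2.imwrite('pics/j.png',cv2.resize(c['pixels'][max(0,p[1]-70):p[1]+70,p[0]-90:p[0]+90,::-1],None,fx=4,fy=4,interpolation=cv2.INTER_CUBIC))
E
```

```text
clock: 17.3
eef_pos: [373.4, 220.5, 199.9]
eef_rot: [-3.138, 0.95, 0.171]
wrist_force: [0.5, 0.3, 0.7]
finger_gap: 0.4
[-218.    -1.   199.9] [373.37245736 220.46985966 199.92529656]
wires -70 126 [-14.8 -14.1 -13.1]
wires -60 124 [-15.1 -14.  -12.7]
wires -50 142 [-15.1 -14.1 -12.8]
wires -40 142 [-15.1 -13.9 -12.8]
wires -30 131 [-14.9 -13.   -6.3]
wires -20 152 [-12.2  -4.3  -1.3]
wires -10 152 [-14.2  -5.4   2.5]
wires 0 147 [-13.9  -5.8   3.1]
wires 10 149 [-14.2  -9.9  -4.3]
wires 20 128 [-15.3  -7.1  -4.5]
wires 30 156 [-14.7 -11.   -4.7]
wires 40 173 [-11.7  -5.8  -3.9]
wires 50 127 [-15.1 -14.1 -13.1]
wires 60 73 [-15.  -14.1 -12.6]
mid -70 151 [-14.8 -13.5   5.5]
mid -60 220 [4.3 5.3 6.5]
mid -50 215 [4.3 5.3 6.5]
mid -40 216 [4.  4.9 6.1]
mid -30 216 [3.9 4.8 6. ]
mid -20 215 [3.9 4.8 6.2]
mid -10 239 [3.9 4.9 6.1]
mid 0 191 [-11.7 -10.4   5.5]
mid 10 234 [-11.9 -11.1  -9.6]
mid 20 159 [-15.6 -14.3 -10.9]
mid 30 262 [-11.2  -0.7   0.9]
mid 40 215 [-5.4 -0.5  1. ]
mid 50 192 [-15.1 -14.2 -12.7]
mid 60 110 [-15.2 -14.  -12.9]
[252 124]
```

View pics/j.png

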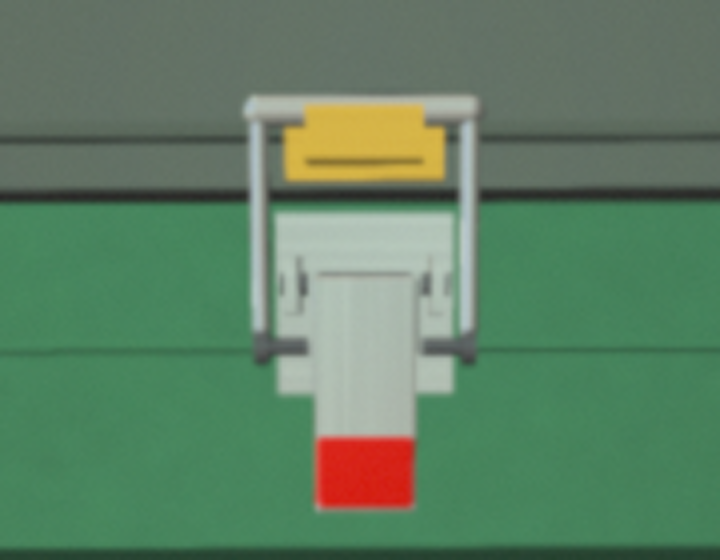

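The latch is closed: the red lever end lies flat (upper face 5 mm above the pivot along its whole length) and the bar sits behind the keeper at (362,108). On to the switch box.

```bash
python3 -m handwheel '[[[-3,35,-6],0],[[-3,47,-9],0],[[-3,47,-9],0],[[-3,47,-9],0],[[-3,47,-9],0],[[-3,47,-9],0],[[-3,47,-9],0],[[-3,47,-9],0],[[-2,47,-9],0],[[0,39,-9],0]]'; python3 - <<'E'
from h import *
x,M,s=st(); print(x,np.round(M,3).tolist())
c=cam('wrist'); np.savez('/tmp/wrist',**c); save(c,'k.png'); W=pts(c)
P=W.reshape(-1,3)
m=(abs(W[...,2]-60)<4)&(W[...,0]>555)&(W[...,0]<705)&(W[...,1]>-270)&(W[...,1]<-122)
n,lab,sts,_=cv2.connectedComponentsWithStats(m.astype(np.uint8)); k=1+np.argmax(sts[1:,4]); q=W[lab==k]
r=cv2.minAreaRect(q[:,:2].astype(np.float32)); print('box',r,np.median(q[:,2]),len(q))
px=c['pixels'].astype(int); red=(px[...,0]>1.8*px[...,1])&(px[...,0]>1.8*px[...,2])&(px[...,0]>80)&(W[...,0]>560)&(W[...,0]<700)&(W[...,1]>-260)&(W[...,1]<-130)&(W[...,2]>62)
q=W[red]; print('red',red.sum(),np.percentile(q,[1,50,99],axis=0).round(1))
t=q[abs(q[:,2]-np.percentile(q[:,2],95))<4]; print('guard top',cv2.minAreaRect(t[:,:2].astype(np.float32)),np.median(t[:,2]))
t=W[(abs(W[...,2])<12)]; print('table',np.median(t[:,2]))
E
```

```text
clock: 18.6
eef_pos: [502.5, -212.3, 267.2]
eef_rot: [-3.139, 0.956, 0.165]
wrist_force: [0.6, 0.7, 0.4]
finger_gap: 0.6
[ 502.46698491 -212.28607583  267.21005293] [[0.569, 0.163, -0.806], [0.095, -0.987, -0.132], [-0.817, -0.001, -0.576]]
box ((630.9639892578125, -196.2971649169922), (119.85784912109375, 109.79761505126953), 86.13195037841797) 60.060049149178155 5040
red 1331 [[ 583.4 -215.8   74.9]
 [ 632.4 -196.6   95.9]
 [ 663.2 -179.9   97.5]]
guard top ((623.1638793945312, -195.73809814453125), (35.90991973876953, 83.05805969238281), 86.04972076416016) 95.89653532018065
table 0.07782353962483057
```

View pics/k.png

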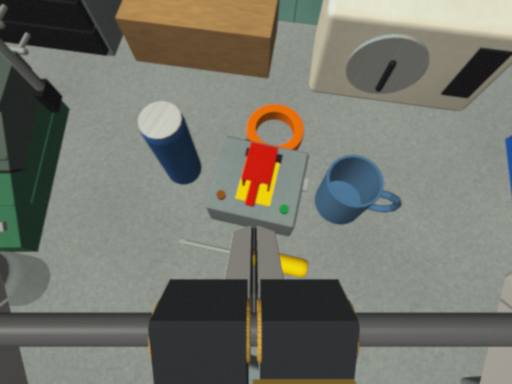

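The smallest box is measured at (631, -196.3), yaw -3.9°, 120×110 mm. Its red guard is shut at (260,170), with the can at (170,140), the mug at (350,190) and the tape at (275,125) around it. I'll work out the guard lift.

```bash
cat >> h.py <<'E'
bp=np.radians(-3.9); BX=np.array([np.cos(bp),np.sin(bp),0]); BY=np.array([-BX[1],BX[0],0]); BC=np.array([630.9,-196.2,0])
def box(P): d=np.asarray(P)-BC; return np.stack([d@BX,d@BY,d[...,2]],-1)
def fbox(x,y,z): return BC+x*BX+y*BY+z*Z
E
cat > gd.py <<'E'
from h import *
x,M,s=st(); X,Zt=M[:,0],M[:,2]
def Q(g,d=83,h=24): return fbox(33-d*np.cos(g)+h*np.sin(g),0,66+d*np.sin(g)+h*np.cos(g))
T=lambda g:Q(g)-2*X+8*Zt
pre=T(0)+10*Zt
print('pre',to(pre),'back30',to(pre-30*X),np.round(box(pre),1),'tip',np.round(box(pre+11*X+8*Zt),1)); prev=pre
for g in (0,.2,.4,.6,.8,.95,1.1,1.25,1.4,1.55):
    t=T(g) if g<1 else Q(g,74)-11*X+8*Zt
    print(g,np.round((t-prev)@M,1),np.round(box(t),1)); prev=t
E
python3 gd.py
```

```text
pre [189.3  -9.6  55.1] back30 [159.3  -9.6  55.1] [-65.4  -3.6  81.3] tip [-65.6  -3.7  67.7]
0 [  0.  -0. -10.] [-57.5  -1.8  87. ]
0.2 [ -9.5   1.5 -14.3] [-51.1  -1.8 103. ]
0.4 [ -6.5   2.2 -15.9] [-41.6  -1.8 117.4]
0.6 [ -3.2   2.8 -16.7] [-29.4  -1.8 129.7]
0.8 [  0.2   3.3 -16.9] [-15.1  -1.8 139.3]
0.95 [  2.4   2.7 -12.4] [ -3.2  -1.8 144.5]
1.1 [  4.1   3.8 -10.5] [  8.3  -2.9 147.2]
1.25 [ 5.7  2.7 -9.8] [ 19.9  -2.9 148.2]
1.4 [ 7.2  2.7 -8.8] [ 31.5  -2.9 147.4]
1.55 [ 8.5  2.6 -7.6] [ 42.9  -2.9 144.9]
```

```bash
python3 -m handwheel '[[[20,-5,20],0],[[20,-5,20],0],[[20,0,15],0],[[30,0,0],0],[[30,0,0],0],[[30,0,0],0],[[25,0,0],0],[[14,0,0],0],[[0,0,0],0],[[0,0,0],0]]'; python3 gd.py | head -2; python3 - <<'E'
from h import *
x,M,s=st(); c=cam('wrist'); W=pts(c); px=c['pixels'].astype(int)
red=(px[...,0]>1.8*px[...,1])&(px[...,0]>1.8*px[...,2])&(px[...,0]>80)&(abs(W[...,0]-620)<60)&(abs(W[...,1]+196)<40)
b=box(W[red]); t=b[(b[:,0]<-25)]; print('tongue',np.percentile(t,[2,50,98],axis=0).round(1), 'tool', np.percentile((W[red][b[:,0]<-40]-x)@M,[2,50,98],axis=0).round(1))
E
```

```text
clock: 19.9
eef_pos: [563.6, -189.0, 82.9]
eef_rot: [3.142, 0.955, 0.166]
wrist_force: [-0.1, 1.1, 0.6]
finger_gap: 0.2
pre [1.7 6.6 0.4] back30 [-28.3   6.6   0.4] [-65.4  -3.7  81.2] tip [-65.6  -3.7  67.6]
0 [  0.   0. -10.] [-57.5  -1.8  87. ]
tongue [[-49.1  -5.4  93.9]
 [-38.   -0.1  95.7]
 [-25.6   5.3  97. ]] tool [[ -0.6   2.4 -29.1]
 [  1.9   7.8 -24.7]
 [  5.   13.4 -19.9]]
```

```bash
python3 -m handwheel '[[[1.5,6.5,0],0],[[0,0,-5],0],[[0,0,-5],0],[[-5,0.5,-7],0],[[-4.5,1,-7],0],[[-3.5,1,-8],0],[[-3,1,-8],0],[[-2,1.5,-8],0],[[-1,1.5,-8.5],0],[[0,1.5,-8.5],0]]'
python3 -m handwheel '[[[0,1.5,-8.5],0],[[1.5,1.5,-6],0],[[1.5,1.5,-6],0],[[2,2,-5.5],0],[[2,2,-5],0],[[3,1.5,-5],0],[[3,1.5,-5],0],[[3.5,1.5,-4.5],0],[[3.5,1.5,-4.5],0],[[4,1.5,-4],0]]'; python3 -c "
from h import *
x,M,s=st(); print(np.round(box(x),1),np.round(s['wrist_force']@M,1))"
```

```text
clock: 21.2
eef_pos: [609.0, -195.9, 134.6]
eef_rot: [-3.141, 0.955, 0.167]
wrist_force: [-0.8, -0.6, 0.1]
finger_gap: 0.4
clock: 22.45
eef_pos: [668.7, -202.1, 145.8]
eef_rot: [-3.141, 0.955, 0.167]
wrist_force: [-0.4, 0.9, -0.4]
finger_gap: 0.5
[ 38.1  -3.3 145.8] [ 0.2 -1.   0.4]
```

```bash
python3 -m handwheel '[[[4,1,-3.5],0],[[4.5,1.5,-4],0],[[0,0,0],0],[[0,0,0],0],[[-10,0,15],0],[[-10,-4,20],0],[[-10,-4,20],0],[[-10,-4,20],0],[[0,0,0],0],[[0,0,0],0]]'; cat > tg.py <<'E'
from h import *
x,M,s=st(); X,Zt=M[:,0],M[:,2]
print('tcp',np.round(box(x),1),'corner',np.round(box(x+11*X-8*Zt),1),'F box',np.round([s['wrist_force']@BX,s['wrist_force']@BY,s['wrist_force'][2]],1))
for cx in (-40,-20,5): print(cx,to(fbox(cx,0,80)-11*X+8*Zt))
print('per 10mm box x',np.round(10*BX@M,1))
E
python3 tg.py; python3 - <<'E'
from h import *
x,M,s=st(); c=cam('wrist'); np.savez('/tmp/wrist',**c); W=pts(c); save(c,'l.png'); px=c['pixels'].astype(int)
red=(px[...,0]>1.8*px[...,1])&(px[...,0]>1.8*px[...,2])&(px[...,0]>80)&(abs(W[...,0]-670)<90)&(abs(W[...,1]+200)<40)
b=box(W[red]); print('red',red.sum(),np.percentile(b,[2,50,98],axis=0).round(1))
B=box(W); m=(abs(B[...,0])<25)&(abs(B[...,1])<12)&(B[...,2]>70)&(B[...,2]<95)&~red; print('toggle',m.sum(),np.percentile(B[m],[5,50,95],axis=0).round(1)); h=m&(B[...,2]>82); print(B[h].mean(0))
E
```

```text
clock: 23.7
eef_pos: [595.1, -205.0, 133.1]
eef_rot: [3.141, 0.954, 0.166]
wrist_force: [-0.1, -0.3, -0.5]
finger_gap: 0.4
tcp [-35.1 -11.2 133.1] corner [-22.6  -8.2 128.7] F box [-0.1 -0.4 -0.5]
-40 [ 31.1 -12.   40.4]
-20 [42.3 -7.4 24.6]
5 [56.4 -1.6  4.7]
per 10mm box x [ 5.6  2.3 -7.9]
red 4020 [[ 37.  -35.3  14.7]
 [ 74.3  -0.7  82.3]
 [127.7  36.  129.1]]
toggle 156 [[-11.3  -4.9  83.7]
 [ -7.8  -0.4  86.6]
 [ -3.2   3.8  88.6]]
[-7.55642206 -0.49798015 86.45870382]
```

View pics/l.png

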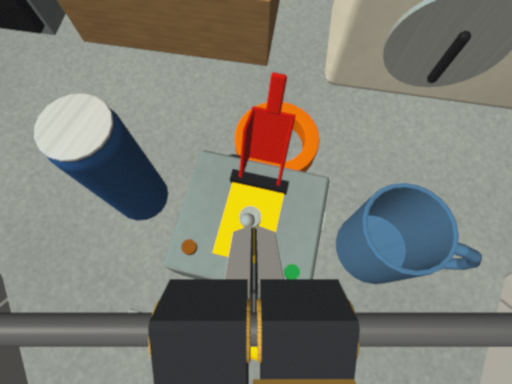

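The guard rests open on its stop, with the tongue at (278,90). The toggle tip is at (250,218), leaning forward. I'll come down in front of it and push it to the rear.

```bash
python3 -m handwheel '[[[0,-6,20],0],[[0,-6,20],0],[[15,0,0],0],[[16,0,0],0],[[5.5,2.5,-8],0],[[5.5,2.5,-8],0],[[3,1,-4],0],[[3,1,-4],0],[[3,1,-4],0],[[3,1,-4],0]]'; python3 tg.py
python3 -m handwheel '[[[1.5,0.5,-2],0],[[1.5,0.5,-2],0],[[0,0,0],0],[[0,0,0],0],[[0,0,0],0],[[0,0,0],0],[[0,0,0],0],[[0,0,0],0],[[0,0,0],0],[[0,0,0],0]]'; python3 tg.py
```

```text
clock: 25.0
eef_pos: [618.5, -197.8, 84.0]
eef_rot: [-3.141, 0.955, 0.167]
wrist_force: [-1.7, -0.6, 0.1]
finger_gap: 0.4
tcp [-12.2  -2.5  84. ] corner [ 0.3  0.5 79.6] F box [-1.6 -0.7  0.1]
-40 [-23.   -8.9  31.9]
-20 [-11.8  -4.2  16. ]
5 [ 2.3  1.6 -3.9]
per 10mm box x [ 5.6  2.3 -7.9]
clock: 26.25
eef_pos: [622.2, -198.0, 83.2]
eef_rot: [-3.14, 0.957, 0.168]
wrist_force: [-16.8, -1.5, 4.7]
finger_gap: 0.3
tcp [-8.5 -2.4 83.2] corner [ 4.   0.6 78.8] F box [-16.7  -2.6   4.7]
-40 [-25.7  -9.6  34.4]
-20 [-14.5  -5.   18.5]
5 [-0.5  0.8 -1.4]
per 10mm box x [ 5.6  2.3 -8. ]
```

```bash
python3 -m handwheel '[[[-3,-1,4],0],[[-6,-2,8],0],[[-10,0,4],0],[[-20,0,0],0],[[-20,0,0],0],[[-20,0,0],0],[[-20,0,0],0],[[0,0,0],0],[[0,0,0],0],[[0,0,0],0]]'; cat > nd.py <<'E'
from h import *
x,M,s=st(); X,Zt=M[:,0],M[:,2]
def Q(g,d,h): return fbox(33-d*np.cos(g)+h*np.sin(g),0,66+d*np.sin(g)+h*np.cos(g))
print('tcp',np.round(box(x),1))
g=2.0; E=Q(g,83,30)  # tip of tongue, upper (now rear) edge
print('edge',np.round(box(E),1))
pre=E-0*X-16*Zt   # finger behind, tip 11 past the edge
print('over',to(pre-45*X),'pre',to(pre),np.round(box(pre),1),'tip',np.round(box(pre+11*X-8*Zt),1)); prev=pre
for g in (2,1.8,1.6,1.4,1.2,1.0):
    t=Q(g,83,30)-8*Zt; print(g,np.round((t-prev)@M,1),np.round(box(t),1)); prev=t
E
python3 nd.py; python3 - <<'E'
from h import *
x,M,s=st(); c=cam('wrist'); np.savez('/tmp/wrist',**c); W=pts(c); px=c['pixels'].astype(int)
red=(px[...,0]>1.8*px[...,1])&(px[...,0]>1.8*px[...,2])&(px[...,0]>80)
B=box(W); m=(abs(B[...,0])<25)&(abs(B[...,1])<12)&(B[...,2]>70)&(B[...,2]<95)&~red; h=m&(B[...,2]>82); print('toggle tip',h.sum(),B[h].mean(0))
t=red&(abs(B[...,1])<7)&(B[...,0]>60)&(B[...,0]<110)&(B[...,2]>100); print('tongue',t.sum(),np.percentile(B[t],[3,50,97],axis=0).round(1), (B[t][np.argmax(B[t][:,2])]).round(1))
E
```

```text
clock: 27.5
eef_pos: [553.6, -206.4, 154.6]
eef_rot: [-3.14, 0.956, 0.168]
wrist_force: [-0.1, -0.2, -0.0]
finger_gap: 0.5
tcp [-76.4 -15.4 154.6]
edge [ 94.8  -0.  129. ]
over [  74.1   24.9 -140.2] pre [ 119.1   24.9 -140.2] [107.5   3.  138.2] tip [120.1   6.  133.8]
2 [ 0. -0.  8.] [101.2   1.5 133.6]
1.8 [-16.7  -3.2   4.6] [ 87.4   1.5 144.6]
1.6 [-15.4  -3.7   7.8] [ 71.8   1.5 152.7]
1.4 [-13.4  -3.9  10.7] [ 54.8   1.5 157.5]
1.2 [-10.9  -4.1  13.2] [ 37.2   1.5 158.8]
1.0 [-8.  -4.1 15.2] [ 19.8   1.5 156.7]
toggle tip 117 [ 6.63855872 -0.52350378 86.14611038]
tongue 503 [[ 7.780e+01 -5.500e+00  1.022e+02]
 [ 8.420e+01 -1.000e-01  1.183e+02]
 [ 9.140e+01  5.400e+00  1.306e+02]] [ 89.7   3.9 131.5]
```

The toggle is now leaning to the rear: its tip was at -7.6 and is now at +6.6. Next I go behind the tongue and nudge the guard forward.

```bash
python3 -m handwheel '[[[12,4,-23],0],[[12,4,-23],0],[[12,4,-23],0],[[12,4,-23],0],[[13,4.5,-24],0],[[13,4.5,-24],0],[[15,0,0],0],[[15,0,0],0],[[15,0,0],0],[[0,0,0],0]]'; python3 nd.py|head -4
```

```text
clock: 28.8
eef_pos: [737.9, -200.6, 137.1]
eef_rot: [-3.139, 0.957, 0.169]
wrist_force: [0.5, -0.7, 0.7]
finger_gap: 0.4
tcp [107.    2.9 137.1]
edge [ 94.8  -0.  129. ]
over [-45.6  -0.   -1. ] pre [-0.6 -0.  -1. ] [107.5   3.  138.2] tip [120.1   6.  133.8]
2 [0. 0. 8.] [101.2   1.5 133.6]
```

```bash
python3 -m handwheel '[[[0,0,4],0],[[0,0,5],0],[[-8,-1.5,2.5],0],[[-8,-1.5,2.5],0],[[-7.5,-2,4],0],[[-7.5,-2,4],0],[[-6.5,-2,5.5],0],[[-6.5,-2,5.5],0],[[-5.5,-2,6.5],0],[[-5.5,-2,6.5],0]]'
python3 -m handwheel '[[[0,0,0],0],[[0,0,0],0],[[-20,0,0],0],[[-30,0,0],0],[[-30,0,0],0],[[-30,0,0],0],[[-30,0,10],0],[[-20,0,10],0],[[0,0,0],0],[[0,0,0],0]]'; python3 - <<'E'
from h import *
x,M,s=st(); print(x,box(x))
c=cam('wrist'); np.savez('/tmp/wrist',**c); W=pts(c); px=c['pixels'].astype(int)
red=(px[...,0]>1.8*px[...,1])&(px[...,0]>1.8*px[...,2])&(px[...,0]>80)
B=box(W); t=red&(abs(B[...,1])<30)&(abs(B[...,0])<130); print('red',t.sum(),np.percentile(B[t],[2,50,98],axis=0).round(1))
t&=(B[...,0]<-22);print('tongue',t.sum(),np.percentile(B[t],[2,50,98],axis=0).round(1) if t.sum() else '')
E
```

```text
clock: 30.05
eef_pos: [666.6, -197.6, 157.0]
eef_rot: [-3.14, 0.956, 0.167]
wrist_force: [0.2, 0.4, 0.6]
finger_gap: 0.6
clock: 31.3
eef_pos: [560.6, -215.6, 275.9]
eef_rot: [-3.14, 0.955, 0.167]
wrist_force: [-0.4, -0.3, 0.2]
finger_gap: 0.5
[ 560.60366216 -215.56621373  275.89838303] [-68.81635247 -24.10259283 275.89838303]
red 1647 [[-16.6 -27.7  13.4]
 [ 17.8   2.4  95.5]
 [128.4  28.5  97.5]]
tongue 8 [[-58.1 -22.7 271.8]
 [-56.9 -21.6 273.2]
 [-56.5 -16.6 275.2]]
```

The guard top reads z≈95.5, so it looks shut. A final check with the fixed cameras, comparing the bystanders before and after.

```bash
python3 - <<'E'
from h import *
o={n:dict(np.load('/tmp/%s.npz'%n)) for n in('top','side')}
t=cam('top'); s=cam('side'); A=pts(o['top']); Bn=pts(t)
for nm,(X,Y,r,zl) in dict(bottle=(405,360,45,60),jar=(452,90,45,60),bowl=(648,284,50,133),can=(643,-77,40,100),mug=(637,-330,55,40),tape=(735,-210,60,12)).items():
    f=lambda W:(W[(np.hypot(W[...,0]-X,W[...,1]-Y)<r)&(W[...,2]>zl)&(W[...,2]<zl+95)])
    a,b=f(A),f(Bn); print(nm,len(a),len(b),np.round(b.mean(0)-a.mean(0),1) if len(a) and len(b) else '')
S=pts(s); b=box(S); px=s['pixels'].astype(int); red=(px[...,0]>1.8*px[...,1])&(px[...,0]>1.8*px[...,2])&(px[...,0]>80)&(abs(b[...,0])<70)&(abs(b[...,1])<25)
print('side red',red.sum(),np.percentile(b[red],[2,50,98],axis=0).round(1))
def crop(c,x,y,w,h,k): return cv2.resize(c['pixels'][y:y+h,x:x+w,::-1],(w*k,h*k),interpolation=cv2.INTER_CUBIC)
cv2.imwrite('pics/m.png',np.vstack([np.hstack([crop(s,185,130,130,75,3),crop(s,185,205,130,75,3)]),np.hstack([crop(t,75,140,130,120,3),crop(t,230,120,130,120,3)])]))
E
```

```text
bottle 347 347 [ 0.1 -0.1  0.5]
jar 306 305 [ 0.3 -0.3  0. ]
bowl 413 412 [-0.  -0.8 -0.1]
can 234 236 [ 0.  -0.2 -0.2]
mug 219 219 [0.3 0.8 0.3]
tape 351 353 [-0.3  0.3  0.3]
side red 211 [[-45.7 -22.1  23.4]
 [  3.8 -13.5  92.2]
 [ 69.1  16.4  98.7]]
```

View pics/m.png

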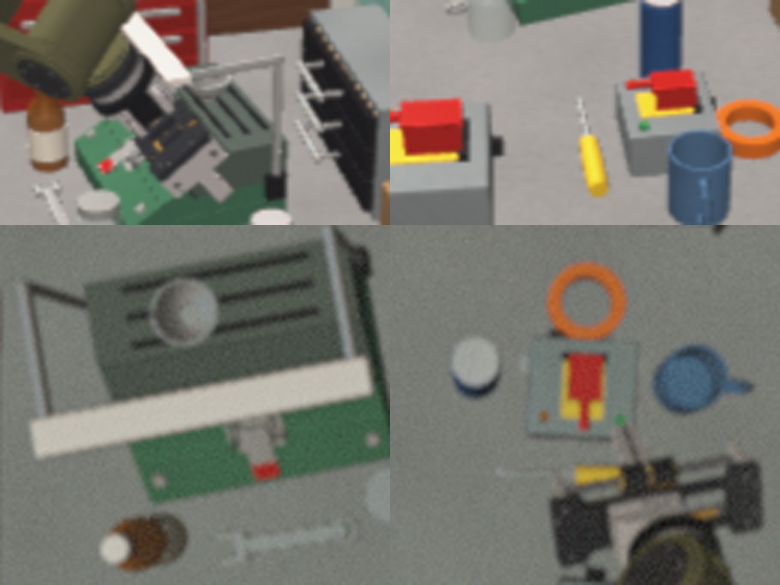

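The picture shows the lever flat with its red end at (265,470), the guard shut at (585,380) and every bystander in place. The robot is clear of everything.

```bash
python3 -c "
from h import *
print(manip.read_state()['clock'],manip.sign_off())"
```

```text
the job is handed in; nothing more can be done
31.45 None
```

The job is done and handed in at 31.45 s of the 72 s allowed; the hand-in gave no verdict.

**How it was done**
- **Leaning the tool:** the rows cannot tilt the tool, so I drove the arm to the edge of its reach. That leaned it 35° to the rear, and it kept the lean.
- **Latch first:** I swung the loop past upright and it dropped behind the brass keeper. I then pulled the lever down along its arc and pressed it flat.
- **Switch second:** on the smallest box I lifted the red guard to its stop, pushed the toggle to the rear, and nudged the guard forward so it fell shut.

**Last checks**
- **Latch:** the lever lay flat, with its upper face 5 mm above the pivot all along, and the bar was hooked behind the keeper. The last top view, taken after the switch work, still shows it flat.
- **Toggle:** its tip moved from 7.6 mm in front of the box's centre to 6.6 mm behind it, and the finger met about 17 N at the stop. It was not seen again once the guard closed over it.
- **Guard:** shut, with its top back at z≈95.5 mm as before. The tongue was hidden from the wrist camera, so this rests on the top and side views.
- **Bystanders:** the bottle, jar, bowl, can, mug and tape all read within 1 mm of where they started. The spanner and screwdriver were checked only by eye in the last picture and look unmoved.
- **Disagreement:** the top camera placed the case slope about 5.5 mm differently from the wrist and side cameras (it read the table at 2.2 mm instead of 0). I used the wrist camera, which matched the table and the fingertips.

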